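# Shut the red gas valve under the sliding cover

### The job

On the electronics bench, slide the loose metal cover of the grey gas box fully aside to the left, onto the closed half of the box, without lifting it off its runners. Then push the red valve handle with the white band clockwise until its valve is fully shut, the handle square across its pipe against the stop. Leave the blue handle as it is and the jars, tools and other things round the box where they stand; nothing needs gripping, the fingertips do it all.

Things in the scene. Friction and masses are not known exactly. Their poses are not given: they have to be found in the camera images.
- gas_box: fixed grey sheet-steel gas box, 190 (x) by 552 (y) by 90 mm high; origin at the centre of its underside, x away from the robot, y to the left. Left half (y 0 to 270) closed, right half an open-topped valve bay. Flat runners at z = 80 along front and back carry the cover; lips outside them rise to z = 90 and guide it; the end walls (inner faces at y = -270 and 270) stop it
- bay (a point): middle of the valve bay's mouth, at x = 0, y = -134, z = 80 mm in the box's frame; the opening is 262 mm along y and, between the runners, 154 mm along x. Pipes leave the back and couplers the front, at the y of each valve, up to 50 mm off the walls and 45 mm high
- regulator (a point): top of the filter-regulator with gauge standing on the box's left end, 46 mm wide, 142 mm high, at x = 0, y = 320 mm in the box's frame
- cover: loose aluminium cover plate, 178 (x) by 270 (y) by 3 mm, about 0.45 kg, lying on the runners (underside at z = 80 mm); origin at the centre of its underside, axes as the box's. It slides along the box's y with a few newtons of friction; at the start its centre is near y = -122 mm (within 15) in the box's frame (bay covered), at the left stop it is at y = +135 mm
- pull (a point): centre of the black upright pull strip across the middle of the cover, 100 (x) by 6 (y) by 22 mm high, its foot at the cover's top face; its top is 25 mm above the cover's underside. Push it from its right side to slide the cover left
- red_valve (a joint): angle of the red valve lever in rad: 0 = open, lever along its pipe and pointing to the robot (the box's -x); grows clockwise seen from above; 1.571 = shut, lever square across the pipe pointing left (the box's +y), at a hard stop. Stays where it is left; takes about 5 N at the sleeve to move
- red_stem (a point): point on the upright turning axis of the red valve, at the height of the middle of the sleeve (z = 63 mm). The red valve is in either of two places 105 mm apart in the bay, the blue one in the other
- red_grip (a point): centre of the red sleeve of the lever, marked with a white band: 52 mm long, 16 mm wide, 14 mm high (z 56 to 70 mm), reaching from 26 to 78 mm from the turning axis; nothing stands higher than 52 mm beneath or beside it except the levers and walls
- blue_valve (a joint): angle of the other valve's lever (blue sleeve, no band), same meaning; to be left as it is
- blue_stem (a point): the same point as red_stem on the blue valve
- blue_grip (a point): centre of the blue sleeve, same sizes as the red
- jar_a: clear jar with white cap, 48 mm across, about 58 mm high, behind the box; origin under its centre
- jar_b: clear jar with yellow label and white cap, 40 mm across, about 62 mm high, behind the box; origin under its centre
- bottle: white bottle with red cap, 52 mm across, 125 mm high, in front of the box's left end; origin under its centre
- spool: solder spool standing on its flange, 54 mm across, 42 mm high, off the right end of the box; origin under its centre
- screwdriver: orange screwdriver, 160 mm long, lying in front of the box; origin under its middle, x along it
- tweezers: dark steel tweezers, 145 mm long, 8 mm high, lying in front of the box; origin under their middle, x along them
- tray: grey parts tray, 75 by 110 by 22 mm, behind the box; origin under its centre

How it is judged:
By the outcome, as a careful person would: the job done as asked, in the order asked, and still so for the second after the job is handed in, with the robot touching nothing.
It also fails if it takes over 54 s, if anything falls off the work surface, if the arm or the gripper's body presses on something with over 40 N, if the wrist force passes 120 N, or if a joint passes its speed limit or range.

### The arm

A 6-joint arm with a two-finger parallel gripper is mounted at the origin on the work surface. World frame = base frame: x ahead of the robot, y to its left, z up, the work surface at z = 0. Lengths are in mm, angles in rad, forces in N, time in s.
With the tool pointing down it reaches from about 250 to 775 mm from the base axis. Payload 4 kg.
Tool frame: the origin (TCP) lies between the finger pads; the fingertips stand 14 mm ahead of it and the grasp point (between the pads) lies 5 mm behind it; x points along the fingers, y is the direction in which the jaws open and shut, and the axes are right-handed (so a half turn about x gives the same grasp; the last joint's range is limited). The gripper opens to 85 mm and grips with 20 to 120 N. Pads are 22 mm wide; open, the fingers measure 114 mm over their backs; the gripper's body (76 mm by 85 mm) begins 54 mm behind the grasp point. The pads swing forward as they close: fully open they stand 13 mm farther back than shut.
Start: joints at [1.226, 0.087, 1.371, -0, 1.684, -0.103], TCP at [131.705, 534.013, 245.341] pointing down, gripper open.
Joint ranges: [-3.1, 3.1], [-0.76, 2.03], [0.27, 2.55], [-1.08, 4.22], [0.17, 2.65], [-2.57, 2.57]. Speed limits (rad/s): [2.79, 2.79, 3.14, 3.14, 3.14, 3.14].

### API

Orientations are given as a unit quaternion [w, x, y, z].
In Python, from workcell import env gives the robot as it stands.
- The arm moves only by the shell command python3 -m handwheel 'ROWS'. ROWS is JSON, one flat list of numbers, 7 for each row, row after row: the turn, a rotation vector about the tool's x, y, z in degrees, then the shift along the tool's x, y, z in m, then the closure, from -1 (fully open) to 1 (shut). A call has 1 to 20 rows; each row is the pose to reach, as a shift and turn from the pose commanded when the call began, along the tool's axes at that moment; what a row does not reach only later rows make up. A row lasts 1/8 s, in which the tool goes at most 62.5 mm and 10.7 degrees, less where a joint would pass 70% of its speed; a pose out of reach is approached as far as the arm can. A call with a gripper value outside its range is refused whole. The fingers move at their own pace and stop on an object; the grip force is fixed at half the most. Time passes only in rows, so rows that repeat a pose let the fingers close. It gives the time, the measured TCP pose, the force and the opening at its end, in the units of the state.
- env.read_state(): the state, without advancing time (a new reading comes with each control period).
- env.camera(name): name is "scene" or "top" or "wrist"; returns the picture (400x640x3 uint8, red, green, blue); there is no depth.
- env.calibration(name): a dict with "fovy" (degrees; the focal length in pixels is half the picture's height over the tangent of half this angle, whatever the lens; pixels are square), "cx", "cy" (the principal point, pixels), "T" (4x4, takes a point from camera to world coordinates). Camera axes: x right, y up, looking along -z (the intrinsics and any distortion apply to the point x, -y, -z); pixel columns grow to the right and rows downward; lengths in mm; the calibration is good to about 2 mm. A picture is of the moment at which its call begins: read the wrist's pose just before it. calibration takes no time and is no camera call; for the wrist camera it gives the pose at the moment of the call.
- env.job_done(): hands the job in, once; it reports no verdict.
The state is a dict: "clock": time; "joints": joint angles; "qvel": joint speeds; "tau": joint torques, N m; "ee_pos": TCP position; "tool_rot": TCP orientation; "contact_force": force on the tool from outside, world axes, zero at the start; "torque": the same for the moment, N m; "width": opening from 0.0 (shut) to 1.0 (fully open).
Only numpy, scipy, OpenCV 4.12 (cv2) and the standard library are available. Lean on these libraries where they do the work, as an engineer would, in place of code of your own. Each camera call takes 0.05 s, during which the arm holds its last target.

## Working session

There is one attempt and no reset: what is moved stays moved. The work goes in short steps, Python scripts to look and compute and a shell command to move; the robot and the scene stay as the last step left them, time stands still between calls to the robot, and variables do not carry over. Pictures are saved under pics/ and viewed, and the job is handed in when it is done.

```bash
mkdir -p pics; ls
python3 - <<'E'
from workcell import env
import cv2, numpy as np
np.set_printoptions(precision=4,suppress=True)
s=env.read_state(); print(s)
for n in("scene","top","wrist"):
    c=env.calibration(n); print(n,c)
    cv2.imwrite(f"pics/{n}0.png",env.camera(n)[:,:,::-1])
E
```

```text
pics
{'clock': 0.0, 'joints': array([ 1.2259,  0.088 ,  1.3723,  0.    ,  1.6836, -0.1031]), 'qvel': array([ 0.0006, -0.0009, -0.0014,  0.0004, -0.0014, -0.0008]), 'tau': array([ -0.0005, -35.1876, -31.3268,  -0.0004,   0.011 ,   0.    ]), 'ee_pos': array([131.538 , 533.5391, 244.0873]), 'tool_rot': array([ 0.7018,  0.0845,  0.7021, -0.0861]), 'contact_force': array([ 0.1141, -0.146 , -0.0546]), 'torque': array([-0.0223,  0.0084, -0.0319]), 'width': 0.999736967281646}
scene {'fovy': 50.82597529398704, 'cx': 316.7838821148214, 'cy': 201.7895653855185, 'T': array([[   0.8311,   -0.4759,    0.2877,  846.3533],
       [   0.5561,    0.7094,   -0.433 , -393.5575],
       [   0.0019,    0.5198,    0.8543,  913.3925],
       [   0.    ,    0.    ,    0.    ,    1.    ]])}
top {'fovy': 50.594099420640916, 'cx': 317.37789293288944, 'cy': 194.793177467802, 'T': array([[   0.029 ,    0.9967,   -0.0762,  467.1985],
       [  -0.999 ,    0.0262,   -0.0369,  -11.5073],
       [  -0.0348,    0.0772,    0.9964, 1066.5087],
       [   0.    ,    0.    ,    0.    ,    1.    ]])}
wrist {'fovy': 68.34804233220851, 'cx': 319.87777220929223, 'cy': 196.67439355242863, 'T': array([[  0.2396,  -0.9262,  -0.2912,  55.5579],
       [  0.9709,   0.2278,   0.0741, 551.0576],
       [ -0.0023,  -0.3005,   0.9538, 373.2173],
       [  0.    ,   0.    ,   0.    ,   1.    ]])}
```

View pics/scene0.png

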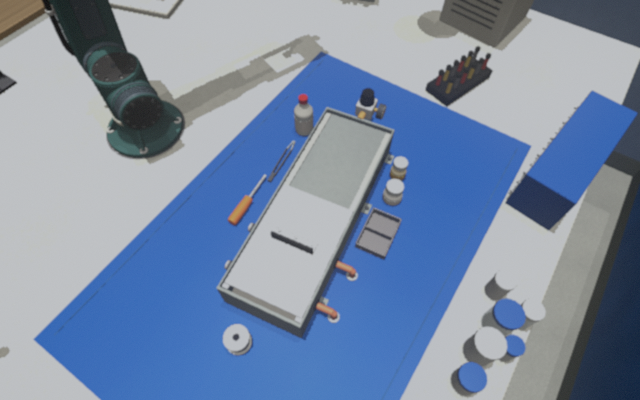

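View pics/top0.png

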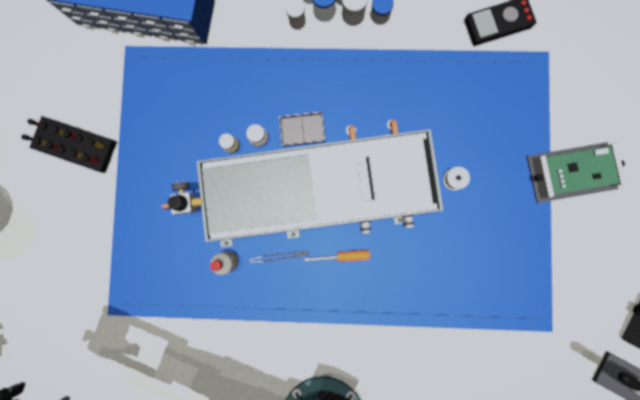

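```bash
python3 -c "
import cv2
a=cv2.imread('pics/top0.png')[60:330,150:500]
cv2.imwrite('pics/top0z.png',cv2.resize(a,(778,600),interpolation=cv2.INTER_CUBIC))"
```

```text
(no output)
```

View zoom.

View pics/top0z.png

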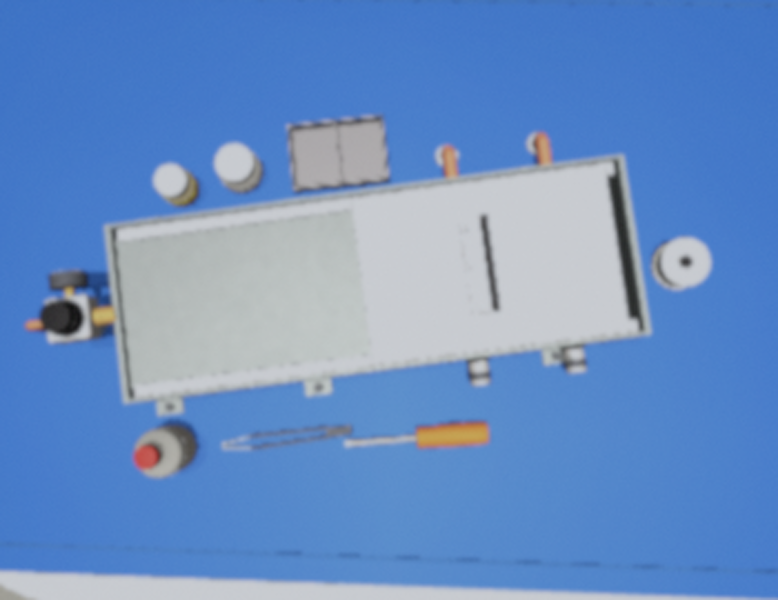

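```bash
cat > h.py <<'E'
from workcell import env
import numpy as np, cv2
from scipy.spatial.transform import Rotation as R
np.set_printoptions(precision=2,suppress=True)
def ray(c,u,v):
    f=200/np.tan(np.radians(c['fovy'])/2)
    d=c['T'][:3,:3]@np.array([(u-c['cx'])/f,-(v-c['cy'])/f,-1]); return c['T'][:3,3],d
def onz(c,u,v,z):
    o,d=ray(c,u,v); return o+d*(z-o[2])/d[2]
def proj(c,p):
    f=200/np.tan(np.radians(c['fovy'])/2)
    q=c['T'][:3,:3].T@(np.asarray(p,float)-c['T'][:3,3]); return np.array([c['cx']+f*q[0]/-q[2],c['cy']-f*q[1]/-q[2]])
def tool():
    s=env.read_state(); q=s['tool_rot']; return s,R.from_quat([q[1],q[2],q[3],q[0]])
E
python3 - <<'E'
from h import *
im=cv2.imread('pics/top0.png'); hsv=cv2.cvtColor(im,cv2.COLOR_BGR2HSV)
blue=cv2.inRange(hsv,(100,120,60),(130,255,255))
m=cv2.bitwise_not(blue); m[:60]=0;m[300:]=0;m[:,:130]=0;m[:,530:]=0
m=cv2.morphologyEx(m,cv2.MORPH_OPEN,np.ones((35,35)))
cs,_=cv2.findContours(m,cv2.RETR_EXTERNAL,cv2.CHAIN_APPROX_NONE)
c=env.calibration('top')
k=max(cs,key=cv2.contourArea); r=cv2.minAreaRect(k); b=cv2.boxPoints(r); print(r); 
P=[onz(c,u,v,90)[:2] for u,v in b]; print(b,np.array(P)); print([np.linalg.norm(P[i]-P[i-1]) for i in range(4)])
E
```

```text
((317.9730224609375, 185.74668884277344), (87.13909149169922, 241.12110900878906), 82.93739318847656)
[[192.97 157.33]
 [432.26 127.68]
 [442.98 214.16]
 [203.68 243.81]] [[ 622.64  320.44]
 [ 705.14 -237.7 ]
 [ 505.05 -263.6 ]
 [ 421.06  284.84]]
[np.float64(204.69449022649366), np.float64(564.2049998599733), np.float64(201.75846363018806), np.float64(554.8321004453336)]
```

Run:
```python
from h import *
im=cv2.imread('pics/top0.png'); hsv=cv2.cvtColor(im,cv2.COLOR_BGR2HSV)
c=env.calibration('top')
z=lambda u,v:(150+(u+.5)/2.2229-.5,60+(v+.5)/2.2222-.5)
cor=[z(107,226),z(624,155),z(650,333),z(125,404)]
P=np.array([onz(c,*p,90)[:2] for p in cor]);print(P)
print([np.linalg.norm(P[i]-P[i-1]) for i in range(4)])
cen=P.mean(0); yv=(P[0]+P[3]-P[1]-P[2]); th=np.arctan2(-yv[0],yv[1]); print(cen,np.degrees(th))
xv=(P[0]+P[1]-P[2]-P[3]); print(np.degrees(np.arctan2(xv[1],xv[0])))
Rm=np.array([[np.cos(th),-np.sin(th)],[np.sin(th),np.cos(th)]])
def W(x,y,zz): return np.r_[cen+Rm@[x,y],zz]
v=im.copy()
for n in('top','scene'):
    cc=env.calibration(n); img=cv2.imread(f'pics/{n}0.png'); img=cv2.resize(img,None,fx=2,fy=2,interpolation=cv2.INTER_CUBIC)
    pts=[W(sx*95,sy*276,90) for sx,sy in((1,1),(1,-1),(-1,-1),(-1,1))]+[W(-95,276,0),W(-95,-276,0)]
    for p in pts: cv2.circle(img,tuple(np.int32(proj(cc,p)*2+.5)),2,(0,0,255),-1)
    cv2.imwrite(f'pics/chk_{n}.png',img[120:720,300:1000] if n=='top' else img[170:700,320:960])
# pull
pu=[z(485,215),z(497,310)]
for p in pu:
    w=onz(c,*p,105)[:2]; print('pull',w,Rm.T@(w-cen))
```

```text
[[ 613.18  308.3 ]
 [ 700.83 -233.54]
 [ 515.48 -261.63]
 [ 426.48  279.78]]
[np.float64(188.87283651584303), np.float64(548.8856118421741), np.float64(187.4673384925462), np.float64(548.6812284813661)]
[563.99  23.23] 9.261851974662681
8.652034396064582
pull [631.6  -88.94] [  48.68 -121.59]
pull [ 533.97 -103.08] [ -49.96 -119.83]
```

View pics/chk_top.png

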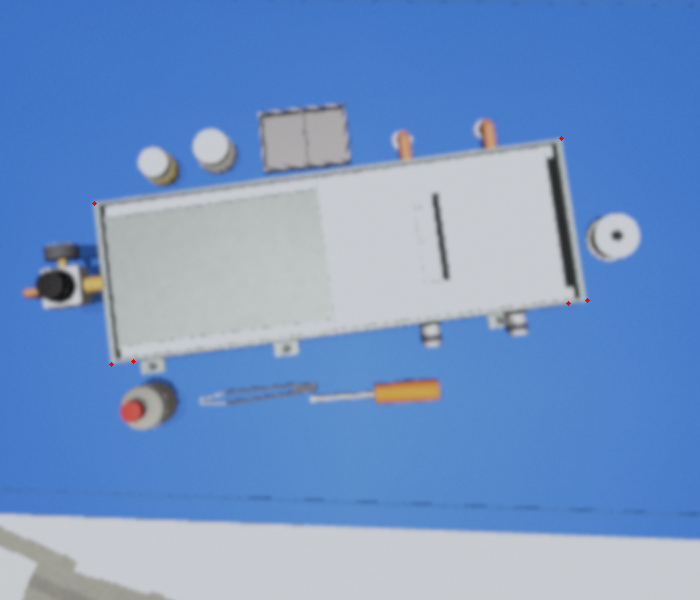

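View pics/chk_scene.png

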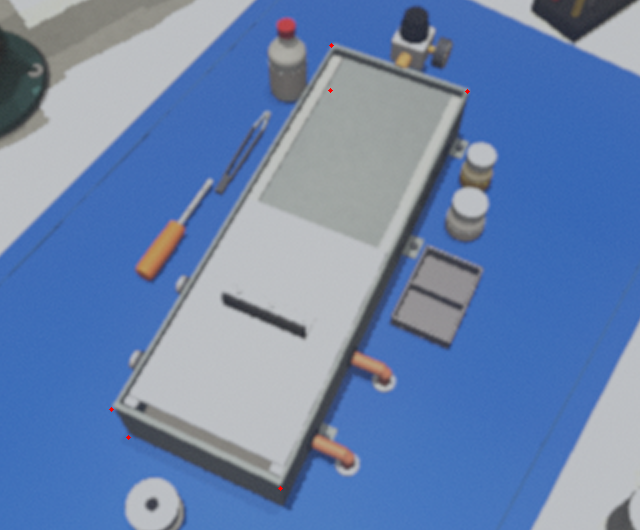

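```bash
cat >> h.py <<'E'
CEN=np.array([563.7,25.2]); TH=np.radians(9.0)
Rb=np.array([[np.cos(TH),-np.sin(TH)],[np.sin(TH),np.cos(TH)]])
def W(x,y,z): return np.r_[CEN+Rb@[x,y],z]
def B(p): return np.r_[Rb.T@(np.asarray(p)[:2]-CEN),p[2]]
def togo(p):  # shift in tool axes (m) from present TCP to world p
    s,r=tool(); return r.inv().apply(np.asarray(p)-s['ee_pos'])/1000
E
python3 - <<'E'
from h import *
s,r=tool(); print(r.as_matrix())
# desired: x down, y along +-box x / +-box y
for k in range(4):
    a=TH+k*np.pi/2; y=np.array([np.cos(a),np.sin(a),0]); x=np.array([0,0,-1.]); z=np.cross(x,y)
    D=R.from_matrix(np.c_[x,y,z]); print(k,np.degrees((r.inv()*D).as_rotvec()))
print(togo(W(0,-165,200)))
E
```

```text
[[-0.    0.24  0.97]
 [-0.    0.97 -0.24]
 [-1.   -0.   -0.  ]]
0 [67.15  0.05  0.1 ]
1 [-22.85  -0.03   0.1 ]
2 [-112.85   -0.11    0.05]
3 [157.15   0.14   0.04]
[ 0.05 -0.54  0.61]
```

```bash
python3 -m handwheel '[-10,0,0,0,-0.05,0.06,1, -20,0,0,0,-0.10,0.11,1, -22.9,0,0,0,-0.15,0.17,1, -22.9,0,0,0,-0.20,0.23,1, -22.9,0,0,0.01,-0.24,0.27,1, -22.9,0,0,0.02,-0.28,0.32,1, -22.9,0,0,0.03,-0.32,0.36,1, -22.9,0,0,0.04,-0.36,0.41,1, -22.9,0,0,0.05,-0.40,0.45,1, -22.9,0,0,0.05,-0.44,0.50,1, -22.9,0,0,0.05,-0.48,0.54,1, -22.9,0,0,0.05,-0.52,0.59,1, -22.9,0,0,0.05,-0.54,0.61,1, -22.9,0,0,0.05,-0.54,0.61,1, -22.9,0,0,0.05,-0.54,0.61,1, -22.9,0,0,0.05,-0.54,0.61,1, -22.9,0,0,0.05,-0.54,0.61,1]'
python3 - <<'E'
from h import *
s,r=tool(); print(B(s['ee_pos']),s['joints'],s['width'],s['contact_force']);print(r.as_matrix())
cw=env.calibration('wrist')
cv2.imwrite('pics/w1.png',env.camera('wrist')[:,:,::-1]);cv2.imwrite('pics/s1.png',env.camera('scene')[:,:,::-1])
for p in [W(50,-123,105),W(-50,-123,105),W(-95,-276,90),W(95,-276,90)]: print(proj(cw,p))
E
```

```text
clock: 2.28
ee_pos: [594.3, -134.9, 196.0]
tool_rot: [0.705, -0.056, 0.705, 0.056]
contact_force: [-0.7, -0.2, 0.7]
width: -0.0
[   5.16 -162.93  195.96] [-0.32  0.23  1.3   0.    1.61 -2.05] -0.0002444189344348901 [-0.66 -0.18  0.72]
[[ 0.   -0.16  0.99]
 [ 0.    0.99  0.16]
 [-1.   -0.    0.  ]]
[368.59 258.2 ]
[375.7  137.16]
[168.37  72.57]
[199.44 292.75]
```

View pics/w1.png

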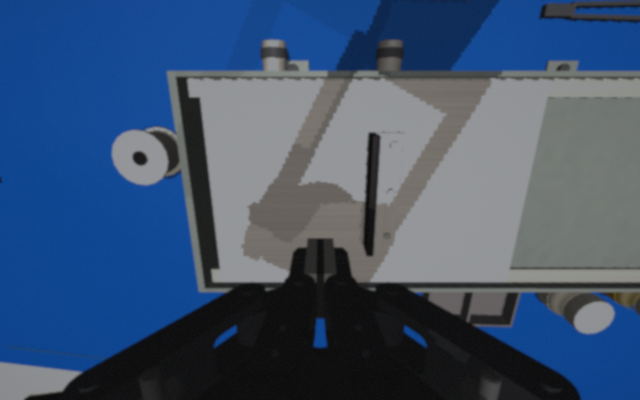

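View pics/s1.png

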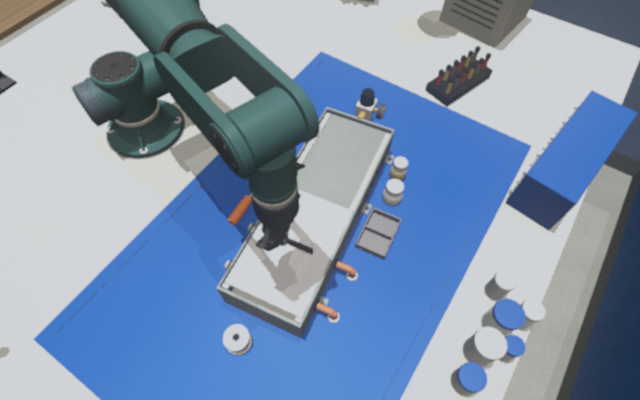

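```bash
python3 -m handwheel '[0,0,0,0.04,0,-0.005,1, 0,0,0,0.07,0,-0.005,1, 0,0,0,0.092,0,-0.005,1, 0,0,0,0.092,0,-0.005,1, 0,0,0,0.092,0.010,-0.005,1, 0,0,0,0.092,0.018,-0.005,1, 0,0,0,0.092,0.025,-0.005,1, 0,0,0,0.092,0.033,-0.005,1, 0,0,0,0.092,0.045,-0.005,1, 0,0,0,0.092,0.06,-0.005,1, 0,0,0,0.092,0.06,-0.005,1]'
python3 - <<'E'
from h import *
s,r=tool(); print(B(s['ee_pos']),Rb.T@s['contact_force'][:2],s['contact_force'][2])
cv2.imwrite('pics/w2.png',env.camera('wrist')[:,:,::-1])
E
```

```text
clock: 3.75
ee_pos: [579.8, -75.9, 103.2]
tool_rot: [0.705, -0.055, 0.705, 0.057]
contact_force: [0.4, -0.2, 0.2]
width: -0.003
[   0.1  -102.33  103.15] [ 0.38 -0.28] 0.22302875942155592
```

View pics/w2.png

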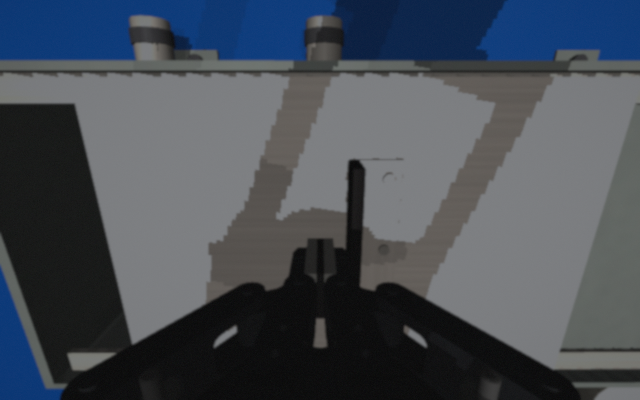

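```bash
python3 -m handwheel '[0,0,0,0,0.010,0,1, 0,0,0,0,0.025,0,1, 0,0,0,0,0.045,0,1, 0,0,0,0,0.065,0,1, 0,0,0,0,0.085,0,1, 0,0,0,0,0.105,0,1, 0,0,0,0,0.125,0,1, 0,0,0,0,0.145,0,1, 0,0,0,0,0.165,0,1, 0,0,0,0,0.18,0,1, 0,0,0,0,0.19,0,1, 0,0,0,0,0.198,0,1, 0,0,0,0,0.205,0,1, 0,0,0,0,0.205,0,1]'
python3 - <<'E'
from h import *
s,r=tool(); print(B(s['ee_pos']),Rb.T@s['contact_force'][:2],s['contact_force'][2])
cv2.imwrite('pics/w3.png',env.camera('wrist')[:,:,::-1])
E
```

```text
clock: 5.55
ee_pos: [548.0, 125.5, 103.5]
tool_rot: [0.705, -0.055, 0.705, 0.056]
contact_force: [0.2, 0.2, -0.9]
width: 0.002
[  0.22 101.48 103.48] [0.19 0.2 ] -0.888462719339086
```

View pics/w3.png

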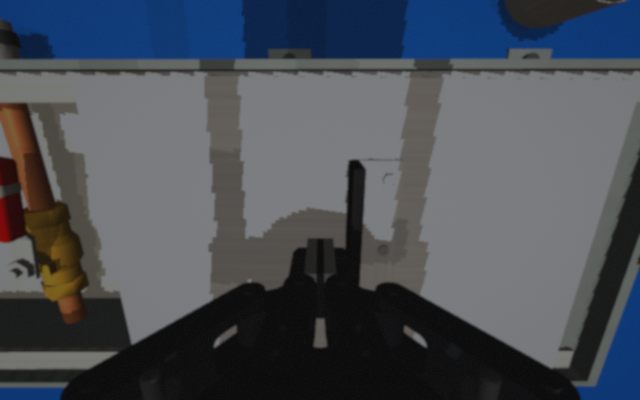

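```bash
python3 -m handwheel '[0,0,0,0,0.005,0,1, 0,0,0,0,0.009,0,1, 0,0,0,0,0.012,0,1, 0,0,0,0,0.014,0,1, 0,0,0,0,0.016,0,1, 0,0,0,0,0.016,0,1]'
python3 - <<'E'
from h import *
s,r=tool(); print(B(s['ee_pos']),Rb.T@s['contact_force'][:2],s['contact_force'][2])
E
```

```text
clock: 6.35
ee_pos: [545.7, 140.6, 103.5]
tool_rot: [0.705, -0.056, 0.705, 0.056]
contact_force: [1.0, -2.5, 0.9]
width: 0.0
[  0.23 116.83 103.54] [ 0.55 -2.61] 0.8779060786999879
```

```bash
python3 -m handwheel '[0,0,0,0,0.002,0,1, 0,0,0,0,0.003,0,1, 0,0,0,0,0.004,0,1, 0,0,0,0,0.005,0,1, 0,0,0,0,0.005,0,1]'
python3 - <<'E'
from h import *
s,r=tool(); print(B(s['ee_pos']),Rb.T@s['contact_force'][:2],s['contact_force'][2])
cv2.imwrite('pics/w4.png',env.camera('wrist')[:,:,::-1])
E
```

```text
clock: 6.98
ee_pos: [546.2, 142.7, 103.6]
tool_rot: [0.706, -0.057, 0.704, 0.053]
contact_force: [4.2, -10.5, -0.1]
width: 0.002
[  1.13 118.74 103.61] [  2.51 -10.98] -0.1430750331287174
```

View pics/w4.png

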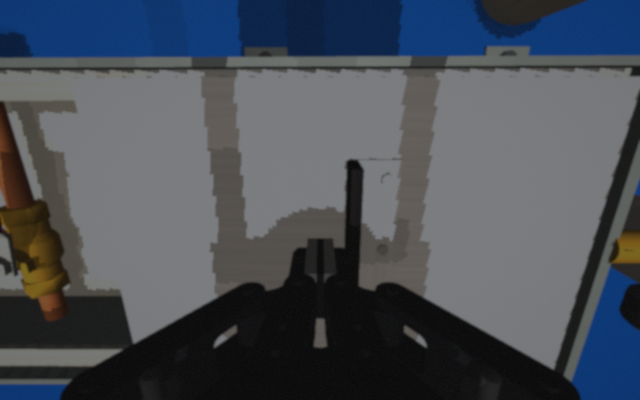

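```bash
python3 -m handwheel '[0,0,0,0,-0.012,0,1, 0,0,0,0,-0.025,0,1, 0,0,0,-0.05,-0.03,0,1, 0,0,0,-0.10,-0.05,0.01,1, 0,0,0,-0.13,-0.09,0.02,1, 0,0,0,-0.13,-0.14,0.03,1, 0,0,0,-0.13,-0.19,0.05,1, 0,0,0,-0.13,-0.23,0.06,1, 0,0,0,-0.13,-0.25,0.06,1, 0,0,0,-0.13,-0.25,0.06,1, 0,0,0,-0.13,-0.25,0.06,1]'
python3 - <<'E'
from h import *
s,r=tool(); print(B(s['ee_pos']),Rb.T@s['contact_force'][:2],s['contact_force'][2],s['joints'])
cw=env.calibration('wrist'); np.save('cw5.npy',cw['T'])
for p in [W(-95,-276,90),W(95,-276,90),W(-77,0,80)]: print(proj(cw,p))
cv2.imwrite('pics/w5.png',env.camera('wrist')[:,:,::-1])
cv2.imwrite('pics/t5.png',env.camera('top')[:,:,::-1])
E
```

```text
clock: 8.4
ee_pos: [642.9, -90.7, 233.5]
tool_rot: [0.705, -0.056, 0.705, 0.057]
contact_force: [0.5, 0.0, 0.4]
width: 0.004
[  60.1  -126.81  233.5 ] [ 0.52 -0.06] 0.3623465200357572 [-0.23  0.31  1.13  0.    1.7  -1.96]
[135.58   3.37]
[171.04 222.72]
[469.45  32.28]
```

View pics/w5.png

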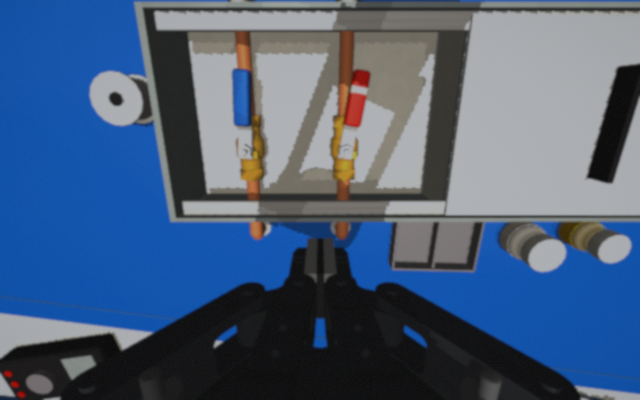

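View pics/t5.png

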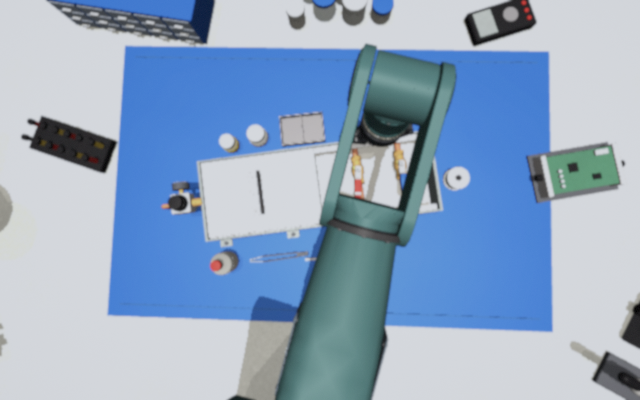

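Run:
```python
from h import *
c=env.calibration('wrist'); im=cv2.imread('pics/w5.png'); hsv=cv2.cvtColor(im,cv2.COLOR_BGR2HSV)
red=cv2.inRange(hsv,(0,190,110),(6,255,255))|cv2.inRange(hsv,(172,150,90),(180,255,255)); red[:60]=0;red[135:]=0
blu=cv2.inRange(hsv,(100,120,60),(130,255,255)); blu[:,:228]=0;blu[:,256:]=0;blu[:60]=0;blu[135:]=0
for n,m in(('red',red),('blue',blu)):
    m=cv2.morphologyEx(m,cv2.MORPH_CLOSE,np.ones((15,15)))
    cs,_=cv2.findContours(m,cv2.RETR_EXTERNAL,2); k=max(cs,key=cv2.contourArea)
    r=cv2.minAreaRect(k); b=cv2.boxPoints(r)
    print(n,r); print(np.array([B(onz(c,u,v,70)) for u,v in b])); print(B(onz(c,*r[0],70)))
for p in [(346,143),(246,146)]: print('stem',B(onz(c,*p,70)))
x=cv2.resize(im[40:200,200:420],None,fx=3.5,fy=3.5,interpolation=cv2.INTER_CUBIC); cv2.imwrite('pics/w5z.png',x)
```

```text
red ((356.1730651855469, 97.63461303710938), (15.49317455291748, 54.91251754760742), 11.309932708740234)
[[  -0.51 -105.19   70.  ]
 [ -48.51  -96.6    70.  ]
 [ -45.97  -82.53   70.  ]
 [   2.31  -90.4    70.  ]]
[-23.8  -93.58  70.  ]
blue ((241.35011291503906, 97.00374603271484), (56.307403564453125, 16.494844436645508), 88.56790161132812)
[[ -48.3  -208.01   70.  ]
 [ -48.69 -192.88   70.  ]
 [   1.53 -195.02   70.  ]
 [   1.96 -211.     70.  ]]
[ -24.06 -201.69   70.  ]
stem [  18.6  -101.92   70.  ]
stem [  21.81 -200.65   70.  ]
```

View pics/w5z.png

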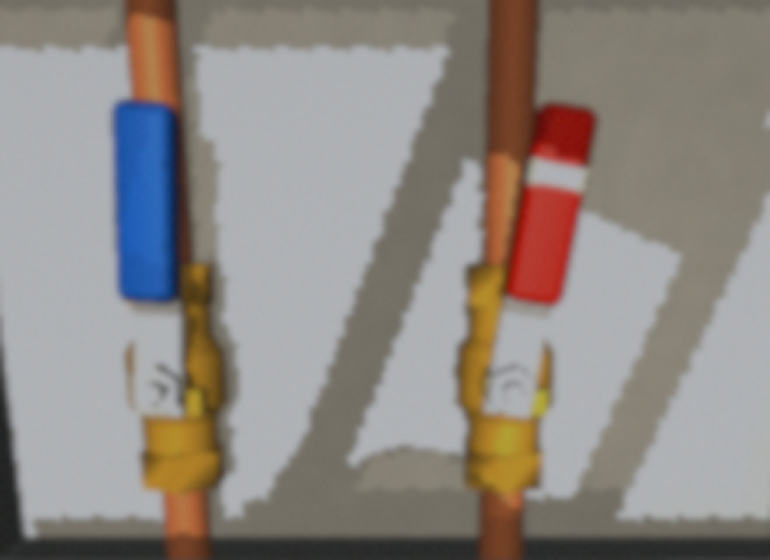

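```bash
python3 -m handwheel '[0,0,0,0.02,-0.005,-0.04,1, 0,0,0,0.05,-0.005,-0.08,1, 0,0,0,0.08,-0.005,-0.091,1, 0,0,0,0.11,-0.005,-0.091,1, 0,0,0,0.13,-0.005,-0.091,1, 0,0,0,0.13,-0.005,-0.091,1]'
python3 - <<'E'
from h import *
s,r=tool(); print(B(s['ee_pos']),Rb.T@s['contact_force'][:2],s['contact_force'][2],s['joints'])
cv2.imwrite('pics/w6.png',env.camera('wrist')[:,:,::-1])
cv2.imwrite('pics/s6.png',cv2.resize(env.camera('scene')[150:350,180:420,::-1],None,fx=3,fy=3,interpolation=cv2.INTER_CUBIC))
E
```

```text
clock: 9.25
ee_pos: [552.8, -109.8, 101.6]
tool_rot: [0.704, -0.056, 0.706, 0.057]
contact_force: [0.1, 0.8, -1.3]
width: -0.003
[ -31.92 -131.62  101.58] [0.24 0.8 ] -1.2836185475821158 [-0.3   0.19  1.54  0.    1.41 -2.03]
```

View pics/w6.png

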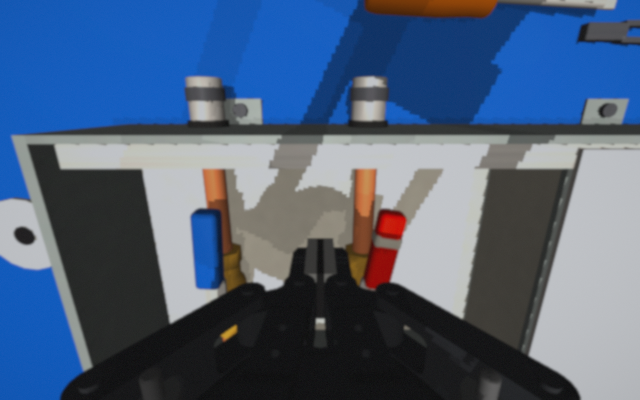

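View pics/s6.png

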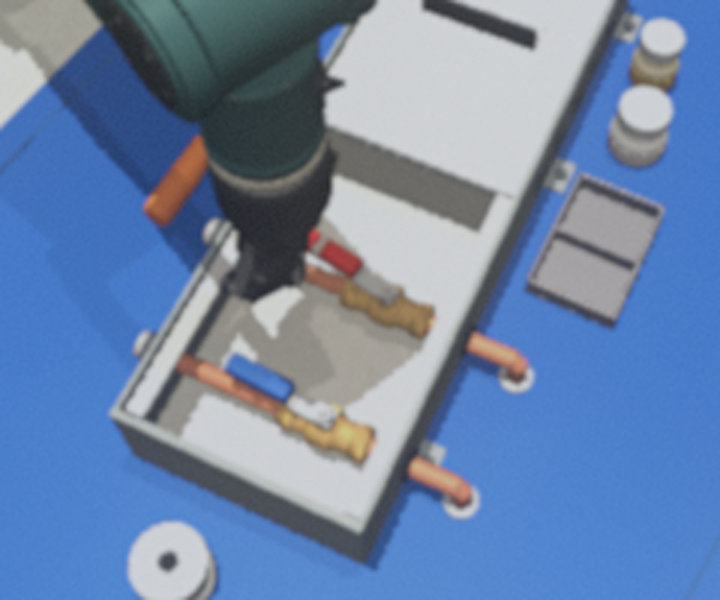

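```bash
python3 -m handwheel '[0,0,0,0.02,0,0,1, 0,0,0,0.0295,0,0,1, 0,0,0,0.0295,0.008,0,1, 0,0,0,0.0295,0.015,0,1, 0,0,0,0.0295,0.022,0,1, 0,0,0,0.0295,0.029,-0.001,1, 0,0,0,0.0295,0.036,-0.001,1, 0,0,0,0.0295,0.036,-0.001,1]'
python3 - <<'E'
from h import *
s,r=tool(); print(B(s['ee_pos']),Rb.T@s['contact_force'][:2],s['contact_force'][2])
cv2.imwrite('pics/w7.png',env.camera('wrist')[:,:,::-1])
E
```

```text
clock: 10.35
ee_pos: [548.7, -76.8, 75.1]
tool_rot: [0.706, -0.057, 0.704, 0.055]
contact_force: [2.1, -4.6, 1.1]
width: -0.002
[-30.78 -98.41  75.07] [ 1.4  -4.93] 1.102246642892545
```

View pics/w7.png

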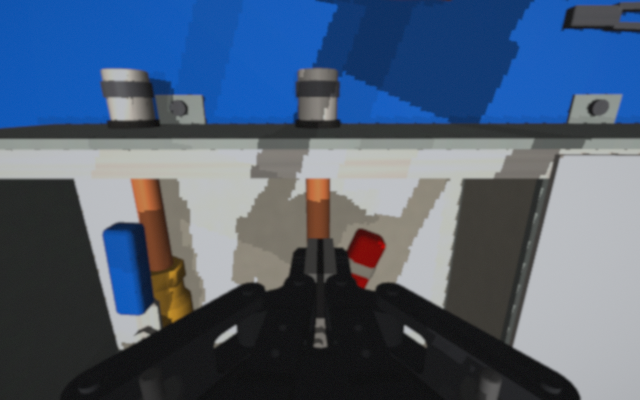

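```bash
python3 -m handwheel '[0,0,0,0.001,0.007,0.001,1, 0,0,0,0.002,0.014,0.003,1, 0,0,0,0.002,0.0205,0.005,1, 0,0,0,0.002,0.027,0.009,1, 0,0,0,0.002,0.033,0.014,1, 0,0,0,0.002,0.039,0.019,1, 0,0,0,0.002,0.039,0.019,1]'
python3 - <<'E'
from h import *
s,r=tool(); print(B(s['ee_pos']),Rb.T@s['contact_force'][:2],s['contact_force'][2])
cv2.imwrite('pics/w8.png',env.camera('wrist')[:,:,::-1])
cv2.imwrite('pics/s8.png',cv2.resize(env.camera('scene')[150:350,180:420,::-1],None,fx=3,fy=3,interpolation=cv2.INTER_CUBIC))
E
```

```text
clock: 11.28
ee_pos: [559.3, -34.6, 71.4]
tool_rot: [0.704, -0.056, 0.706, 0.056]
contact_force: [-0.8, -3.5, 1.0]
width: -0.001
[-13.68 -58.39  71.38] [-1.3  -3.31] 0.9704068552429133
```

View pics/w8.png

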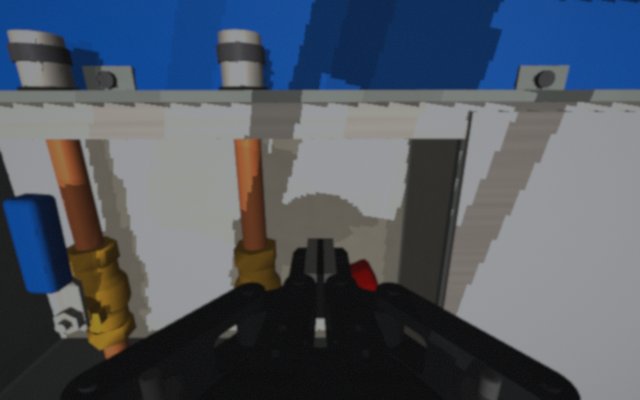

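View pics/s8.png

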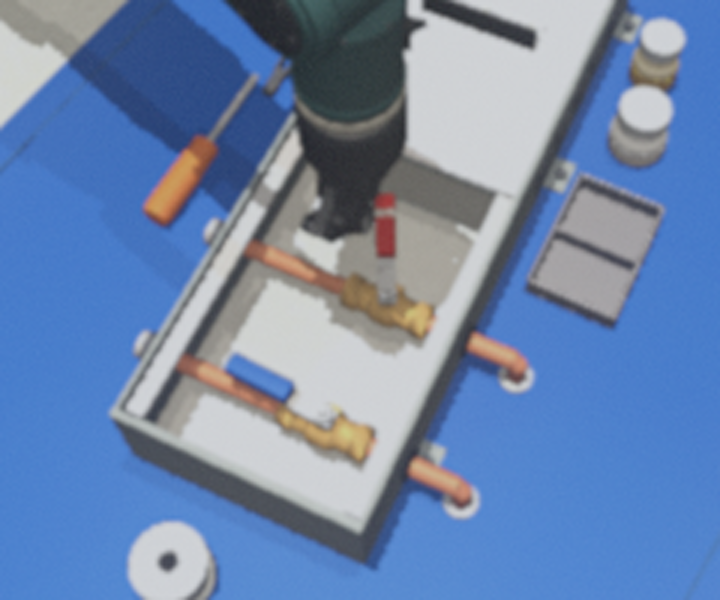

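```bash
python3 -m handwheel '[0,0,0,0,0.004,0.005,1, 0,0,0,0,0.007,0.0105,1, 0,0,0,0,0.009,0.016,1, 0,0,0,0,0.011,0.021,1, 0,0,0,0,0.011,0.023,1, 0,0,0,0,0.011,0.023,1]'
python3 - <<'E'
from h import *
s,r=tool(); print(B(s['ee_pos']),Rb.T@s['contact_force'][:2],s['contact_force'][2])
E
```

```text
clock: 12.12
ee_pos: [579.8, -19.9, 70.9]
tool_rot: [0.704, -0.055, 0.706, 0.056]
contact_force: [-3.9, -3.0, -1.1]
width: 0.001
[  8.83 -47.04  70.95] [-4.3  -2.33] -1.1189232928739845
```

Force is still at turning level; press on gently to the stop.

```bash
python3 -m handwheel '[0,0,0,0,0,0.002,1, 0,0,0,0,0,0.004,1, 0,0,0,0,0,0.005,1, 0,0,0,0,0,0.005,1]'
python3 - <<'E'
from h import *
s,r=tool(); print(B(s['ee_pos']),Rb.T@s['contact_force'][:2],s['contact_force'][2])
cv2.imwrite('pics/s9.png',cv2.resize(env.camera('scene')[150:350,180:420,::-1],None,fx=3,fy=3,interpolation=cv2.INTER_CUBIC))
E
```

```text
clock: 12.62
ee_pos: [581.9, -19.3, 70.9]
tool_rot: [0.701, -0.055, 0.709, 0.056]
contact_force: [-12.3, -3.4, 4.5]
width: -0.001
[ 10.97 -46.76  70.89] [-12.69  -1.44] 4.496789809420901
```

View pics/s9.png

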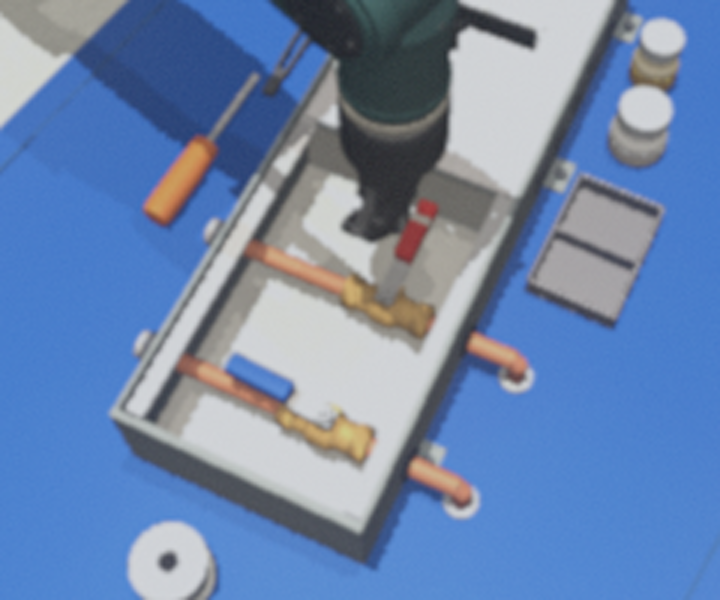

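```bash
python3 -m handwheel '[0,0,0,0,0,0.001,1, 0,0,0,0,0,0.002,1, 0,0,0,0,0,0.002,1, 0,0,0,0,0,0.002,1]'
python3 - <<'E'
from h import *
s,r=tool(); print(B(s['ee_pos']),Rb.T@s['contact_force'][:2],s['contact_force'][2])
E
```

```text
clock: 13.18
ee_pos: [582.0, -19.2, 70.9]
tool_rot: [0.7, -0.055, 0.71, 0.056]
contact_force: [-17.1, -4.2, 9.1]
width: 0.002
[ 11.14 -46.72  70.85] [-17.56  -1.48] 9.07550732768614
```

```bash
python3 -m handwheel '[0,0,0,0,0,-0.012,1, 0,0,0,0,0,-0.025,1, 0,0,0,-0.04,0,-0.025,1, 0,0,0,-0.09,0,-0.025,1, 0,0,0,-0.13,-0.02,0,1, 0,0,0,-0.16,-0.05,0.03,1, 0,0,0,-0.16,-0.08,0.05,1, 0,0,0,-0.16,-0.08,0.05,1, 0,0,0,-0.16,-0.08,0.05,1, 0,0,0,-0.16,-0.08,0.05,1]'
python3 - <<'E'
from h import *
s,r=tool(); print(B(s['ee_pos']),Rb.T@s['contact_force'][:2],s['contact_force'][2])
c=env.calibration('wrist'); im=env.camera('wrist')[:,:,::-1].copy()
cv2.imwrite('pics/w10.png',im); cv2.imwrite('pics/s10.png',env.camera('scene')[:,:,::-1])
hsv=cv2.cvtColor(im,cv2.COLOR_BGR2HSV)
red=cv2.inRange(hsv,(0,190,110),(6,255,255))|cv2.inRange(hsv,(172,150,90),(180,255,255)); red[200:]=0
m=cv2.morphologyEx(red,cv2.MORPH_CLOSE,np.ones((15,15)))
cs,_=cv2.findContours(m,cv2.RETR_EXTERNAL,2); k=max(cs,key=cv2.contourArea)
rr=cv2.minAreaRect(k); print(rr,np.array([B(onz(c,u,v,70)) for u,v in cv2.boxPoints(rr)]))
E
```

```text
clock: 14.42
ee_pos: [649.4, -89.0, 231.8]
tool_rot: [0.705, -0.056, 0.705, 0.056]
contact_force: [-0.8, 0.4, 0.1]
width: 0.0
[  66.81 -126.24  231.75] [-0.69  0.52] 0.14353677011205113
((399.0, 146.0), (14.0, 52.0), 90.0) [[ 20.92 -75.44  70.  ]
 [ 20.83 -24.74  70.  ]
 [ 34.5  -23.25  70.  ]
 [ 34.59 -74.68  70.  ]]
```

View pics/w10.png

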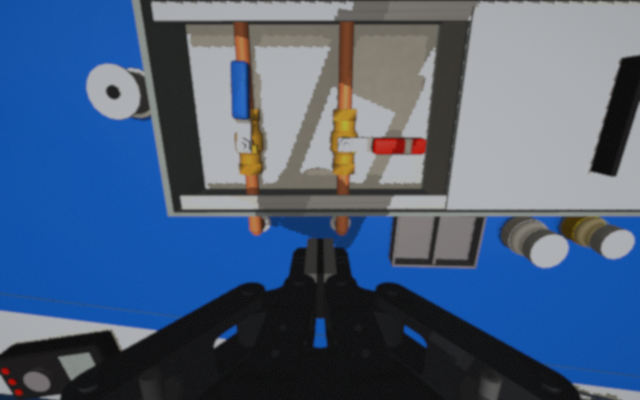

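View pics/s10.png

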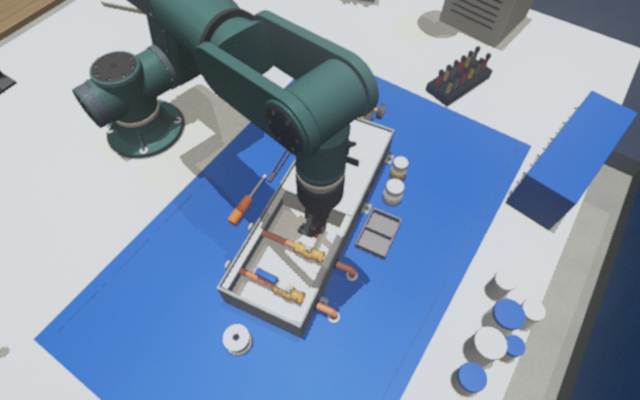

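Run:
```python
from h import *
c=env.calibration('wrist')
for p in [(447,200),(459,110),(470,20)]: print(B(onz(c,*p,82)))
t=env.camera('top')[:,:,::-1]; cv2.imwrite('pics/t10.png',cv2.resize(t[110:260,150:370],None,fx=3.5,fy=3.5,interpolation=cv2.INTER_CUBIC))
```

```text
[79.69 -0.65 82.  ]
[-6.38 -1.07 82.  ]
[-78.49  -2.25  82.  ]
```

View pics/t10.png

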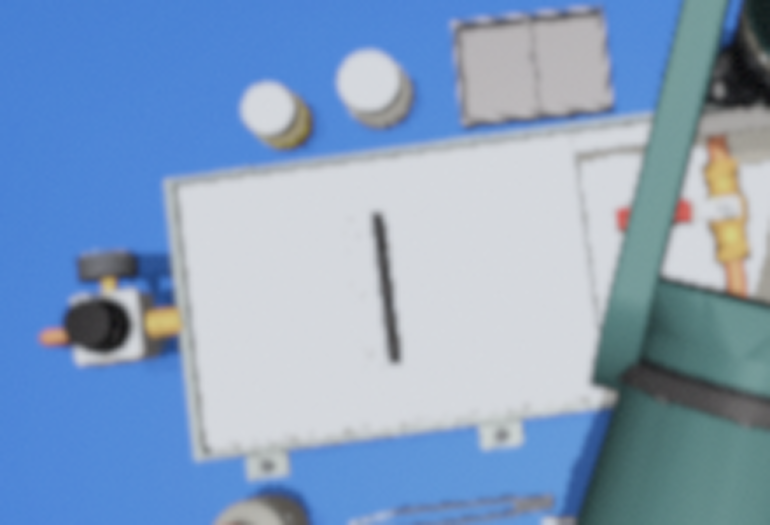

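Cover seated at the left stop, red lever square across its pipe, robot clear. Handing in.

```bash
python3 -c "
from workcell import env
print(env.job_done())"
```

```text
the job is handed in; nothing more can be done
None
```

The cover is fully aside on the closed half of the box and the red valve is shut. I handed the job in at about 14.5 s of the 54 s allowed.

- **Cover:** I pushed the pull strip left with the closed fingertips until the cover met its stop, where the force rose to about 11 N with hardly any more travel. It stayed on its runners. Afterwards its right edge measured between y = -0.7 and -2.3 mm in the box's frame (0 expected), and the top view showed it up against the left end wall.
- **Red valve:** I then pushed the red lever round clockwise from about 10° open until it stopped moving, with the force at about 18 N. In the wrist picture the sleeve lies at 90°, square across its pipe.
- **Everything else:** The blue lever still points along its pipe. The jars, tray and spool looked unmoved in the last pictures. The arm hid most of the bottle, tweezers and screwdriver in the last scene picture, but no move went near them. The arm ended clear of everything, with contact force near zero.

My measurements disagreed slightly in scale: the wrist camera put the valve stems 99 mm apart instead of 105. I corrected for this when planning the pushes and used the contact forces to confirm both stops.

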